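# Set and clamp a syringe pump's end stop, then press-turn its selector to refill

## Task

The syringe pump's pusher stands where the stroke must end. Slide the end stop along its rail until it rests snugly against the pusher's tab and throw its red cam lever all the way over towards the pump's front edge to clamp it there; then press the black selector knob down and turn it from the red dot (stop) to the blue dot (refill), its pointer at the blue dot and the knob sprung fully up again, never turning it towards the yellow dot (infuse). Leave the things that stand and lie beside and before the pump where they are.

Things in the scene. Friction and masses are not known exactly. Their poses are not given: they have to be found in the camera images.
- pump: White syringe pump fixed to the table, 430 mm wide (y). Origin: on the table; x away from its front edge (front at x = -105 mm, back +92), y left as seen from the front, z up. Right part, y -210 to -70: control housing, its panel rising away from the front at 35 deg (35 mm high at the front edge, 124 at x = 22, flat behind). Left part, y -70 to 220: bed 35 mm high with stop rail, pusher, syringe.
- pusher: Grey pusher block of the pump, locked on its screw (does not move), 30 mm wide (y), 122 mm high, at pump x -12 to 76 mm, with an aluminium tab held out forward over the stop rail. Left of it, at x 10 to 60 mm, the plunger and clear syringe lie along y, under 126 mm high. Axes parallel to the pump's. Origin: on the table, at pump x = 0, level in y with the tab's left face.
- pusher_face (a point): Middle of the left (+y) face of the pusher's tab, over the stop rail, 77 mm above the table; the tab is 14 mm thick (y), 22 mm high. Axes parallel to the pump's: y points towards the end stop.
- rail_stop (a joint): Slide of the end stop along its dark rail, m: pump-frame y of the stop's middle; grows to the left, away from the tab. Rail along y at pump x = -75 mm, 26 mm wide, top 60 mm high. The stop: aluminium block 46 (x) by 36 mm (y) astride the rail, from 60 to 94 mm high; lever cheeks above to 117 mm. Unclamped it moves under 2 to 3 N and stays where left; it meets the tab solidly.
- stop_face (a point): Middle of the stop's right (-y) face, 77 mm above the table: the face that must come to rest on the pusher's tab. Axes parallel to the pump's.
- stop_push (a point): Middle of the stop's left (+y) face, 77 mm above the table, free to be pushed on; but the open lever stands over the stop to 195 mm above the table, so a tool that pushes here must lean away. Taking the lever by its end and drawing the stop along with it serves as well. Axes parallel to the pump's.
- cam_lever (a joint): Red cam lever on the stop, rad. 0 = open, leaning 20 deg from upright away from the pump's front; grows as it swings over the top to the front; 1.85 = its end, clamped, lying forward 4 deg short of level. Pivot axis along y, 107.5 mm above the table over the stop's middle. Some 2 to 3 N at its end moves it; it stays where left. Near its end the cam presses a shoe on the rail.
- lever_end (a point): On the lever's middle line, 75 mm from its pivot axis, 15 mm short of its end; the lever is 24 mm wide (y) and 13 mm thick there, 16 by 11 mm nearer the pivot. Its z axis runs along the lever to its end; its x axis points out of the side that faces back when open and up when clamped.
- selector (a joint): Turn of the black knob about the panel's normal, rad: 0 = pointer uphill at the red dot (stop); positive = anticlockwise facing the panel: +1.28 blue dot (refill), -1.28 yellow (infuse); end stops at 1.34 either way. Up, a key locks it within 0.05 of the red dot; pressed 6.5 mm or more it turns. From 1.22 to 1.34 it lies in the refill notch and springs up when let go; between notches it stays down.
- selector_press (a joint): How far the knob is pressed in along the panel's normal, m: 0 = up, 0.009 = bottomed. Spring: 7 N to start, 11.5 N at the bottom. Some 0.06 N m turns it.
- selector_top (a point): On the knob's axis, in the middle of the top of its bar grip. z = the axis, out of the panel (35 deg from vertical, leaning to the pump's front); x along the bar to the white-lined pointer end. Bar 62 mm long (x), 14 wide (y), 28 high, on a round skirt 64 mm across, 8 thick. When up, this point is 49 mm off the panel and the skirt 13 mm off it, over a fixed bezel 4 mm high, 76 across.
- refill_mark (a point): Middle of the blue dot (refill), 16 mm across, on the panel 47 mm from the knob's axis. Fixed to the panel.
- media_bottle: Bystander: amber bottle with blue cap, 62 mm across, 140 mm high, left of the pump. Origin under its middle.
- dish_stack: Bystander: stack of three clear dishes, 64 mm across, 48 mm high, before the pump. Origin under its middle.
- spare_syringe: Bystander: clear syringe lying before the pump, 180 mm long, 36 mm high. Origin under the middle of its barrel, x to its tip.
- tube_rack: Bystander: blue rack of capped tubes, 70 by 190 mm, 79 mm high, right of the pump. Origin under its middle.
- marker_pen: Bystander: marker pen lying before the pump, 135 mm long, 17 mm thick. Origin under its middle, x along it.
- lab_timer: Bystander: white lab timer, 68 by 74 mm, 22 mm high, before the pump on the right. Origin under its middle.

How it is judged:
On the way, in this order (a step that is already met when the one before it is completed fails the run):
1. the stop rests against the pusher's tab (gap under 2.5 mm), its lever still open (y of stop_face in the frame of pusher_face below 0.0025 m and value of joint cam_lever below 1.2 rad), for 0.2 s.
2. the cam lever is thrown over (past 1.72 rad) with the stop still against the tab (y of stop_face in the frame of pusher_face below 0.0025 m and value of joint cam_lever above 1.72 rad), for 0.2 s.
3. the selector stands at refill and has sprung up (all of step 2 and value of joint selector above 1.18 rad and value of joint selector_press below 0.002 m), for 0.2 s.
At the end, for the whole second after the job is handed in: The stop's face is within 2.5 mm of the pusher's tab, the cam lever is past 1.72 rad (clamped), the selector is past 1.18 rad towards refill (blue dot) and up to within 2 mm (all of step 3); the robot touches nothing.
It fails at once if the selector is turned more than 0.4 rad towards infuse (yellow dot) (value of joint selector below -0.4 rad).
It fails at once if a bystander is shifted by more than 25 mm or, if it stands, tipped by more than 0.4 rad (distance of any of media_bottle, dish_stack, spare_syringe, tube_rack, marker_pen, lab_timer from where it was at the start of the episode above 0.025 m or angle between any of media_bottle, dish_stack, tube_rack, lab_timer's own z axis and vertical above 0.4 rad).
It also fails if it takes over 56 s, if anything falls off the work surface, if the arm or the gripper's body presses on something with over 40 N, if the wrist force passes 120 N, or if a joint passes its speed limit or range.

## Robot

A 7-joint arm with a two-finger parallel gripper is mounted at the origin on the work surface. World frame = base frame: x ahead of the robot, y to its left, z up, the work surface at z = 0. Lengths are in m, angles in rad, forces in N, time in s.
With the tool pointing down it reaches from about 0.425 to 0.875 m from the base axis. Payload 4.7 kg.
Tool frame: the origin (TCP) lies midway between the tips of the shut fingers; the grasp point (between the pads) lies 19 mm behind it; z points along the fingers, y is the direction in which the jaws open and shut (so a half turn about z gives the same grasp; the last joint's range is limited). The gripper opens to 87 mm and grips with 3 to 60 N. Pads are 19 mm wide; open, the fingers measure 117 mm over their backs; the gripper's body (75 mm by 190 mm) begins 51 mm behind the grasp point.
Start: joints at [-1.146, 0.321, -0.07, 1.45, 0.023, 1.371, -0.057], TCP at [0.26, 0.596, 0.223] pointing down, gripper open.
Joint ranges: [-2.86, 2.86], [-0.3, 2.09], [-1.38, 1.24], [0.06, 2.45], [-1.56, 4.7], [0.09, 2.05], [-2.69, 2.69]. Speed limits (rad/s): [2.57, 2.57, 3.14, 3.14, 3.14, 3.14, 3.14].

## Interface

Orientations are given as a rotation vector (axis times angle).
In Python, from bench import * gives the robot as it stands. The module is installed in compiled form; this text tells all that it offers.
- The arm moves only by the tool play_rows, never from a script. Its argument "series" is one flat list of numbers, 7 for each row, row after row: the opening in per cent of the stroke, from 0 (shut) to 100 (fully open), then the shift along the tool's x, y, z in m, then the turn, a rotation vector about the tool's x, y, z in degrees. In form: [fingers, tx, ty, tz, rx, ry, rz, fingers, tx, ty, tz, rx, ry, rz, ...]. A call has 1 to 10 rows; each row is the pose to reach, as a shift and turn from the pose commanded when the call began, along the tool's axes at that moment; what a row does not reach only later rows make up. A row lasts 1/12 s, in which the tool goes at most 41.7 mm and 7.16 degrees, less where a joint would pass 70% of its speed; a pose out of reach is approached as far as the arm can. A call with a gripper value outside its range is refused whole. The fingers move at their own pace and stop on an object; "force" is the grip in N (left out, the last holds). Time passes only in rows, so rows that repeat a pose let the fingers close. It gives the time, the measured TCP pose, the force and the opening at its end, in the units of the state.
- get_state(): the state, without advancing time (a new reading comes with each control period).
- get_image(name): name is "scene" or "top"; returns a dict with "frame" (480x640x3 uint8, red, green, blue), "fx", "fy", "cx", "cy" (pixels), "R" (3x3) and "t" (3): a world point X has camera coordinates R X + t. Camera axes: x right, y down, z forward; pixel columns grow to the right and rows downward; lengths in m; the calibration is good to about 2 mm. A picture is of the moment at which its call begins. There is no depth.
- close_job(): hands the job in, once; it reports no verdict.
The state is a dict: "time": time; "joint_positions": joint angles; "qd": joint speeds; "joint_torque": joint torques, N m; "position": TCP position; "tool_rot": TCP orientation; "ft_force": force on the tool from outside, world axes, zero at the start; "torque": the same for the moment, N m; "grip_width": opening from 0.0 (shut) to 1.0 (fully open).
Only numpy, scipy, OpenCV 4.12 (cv2) and the standard library are available. Lean on these libraries where they do the work, as an engineer would, in place of code of your own. Each camera call takes 0.05 s, during which the arm holds its last target.

## Working session

There is one attempt and no reset: what is moved stays moved. The work goes in short steps, Python scripts to look and compute and a tool call to move; the robot and the scene stay as the last step left them, time stands still between calls to the robot, and variables do not carry over. Pictures are saved under pics/ and viewed, and the job is handed in when it is done.

Besides the shell and the picture viewer there is one more tool, called after "Request:" as a command line: name --argument value ..., lists and objects as JSON in quotes. play_rows: Moves the arm, as the interface text tells. Its arguments: {"type":"object","properties":{"series":{"type":"array"},"force":{"type":"number"}},"required":["series"]}

```bash
mkdir -p pics; cat > h.py <<'E'
from bench import *
import numpy as np, cv2
from scipy.spatial.transform import Rotation as Rn
E
python3 - <<'E'
from h import *
print(get_state())
for n in ("scene","top"):
    d=get_image(n); cv2.imwrite(f"pics/{n}0.png",d["frame"][:,:,::-1])
    np.savez(n+"0.npz",**d)
    print(n,d["fx"],d["fy"],d["cx"],d["cy"],np.round(d["R"],4).tolist(),np.round(d["t"],4))
E
```

```text
{'time': 0.0, 'joint_positions': array([-1.14589412,  0.32183271, -0.07010348,  1.45170285,  0.02261613,
        1.37079091, -0.05690414]), 'qd': array([ 0.00051147, -0.00377206, -0.00022769,  0.00066051,  0.00121518,
       -0.00198447, -0.00090117]), 'joint_torque': array([ 7.61407173e-04, -4.91290677e+01, -4.03166050e-01, -3.12531424e+01,
       -6.36495254e-02,  4.37367812e-02,  1.98516468e-04]), 'position': array([0.25938898, 0.59538385, 0.22144138]), 'tool_rot': array([-6.40625563e-01, -3.07528482e+00,  3.02305825e-03]), 'ft_force': array([-0.08325116, -0.36254635,  0.03418118]), 'torque': array([-0.00329624, -0.02628172, -0.01287728]), 'grip_width': 0.9980318935218293}
scene 445.1251311989105 445.1251311989105 310.69066969842794 233.8393415604591 [[0.4572, 0.8891, -0.022], [0.5614, -0.3077, -0.7682], [-0.6898, 0.3389, -0.6398]] [-0.2511 -0.1896  1.4348]
top 441.9596004522863 441.9596004522863 318.73050213443975 245.6531605834306 [[0.0152, -0.9996, 0.0257], [-0.9956, -0.0175, -0.0923], [0.0927, -0.0242, -0.9954]] [-0.0102  0.4858  0.9161]
```

View pics/scene0.png

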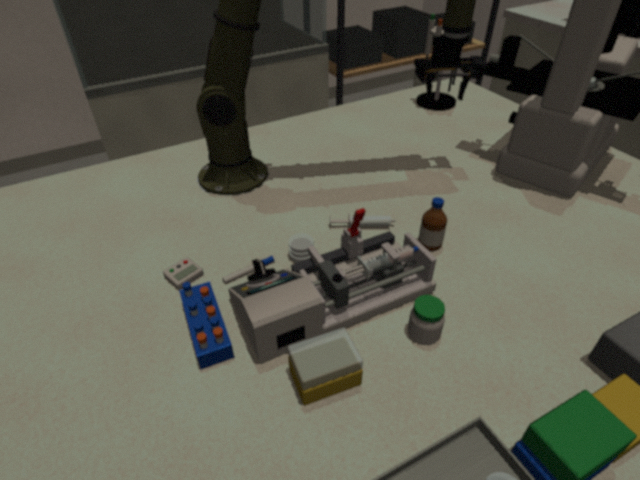

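View pics/top0.png

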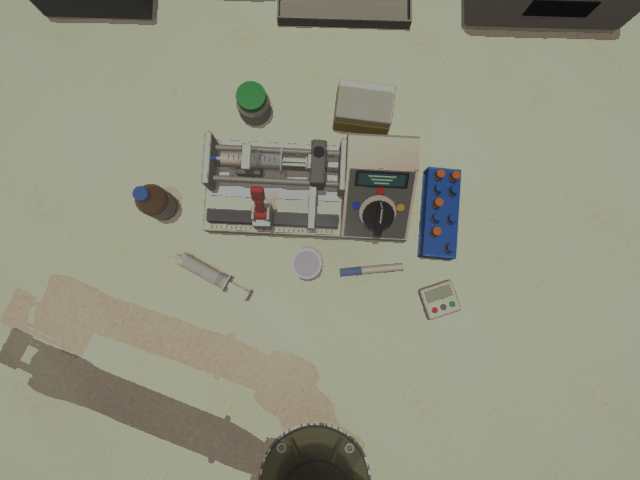

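```bash
python3 - <<'E'
import cv2
a=cv2.imread("pics/top0.png")[120:270,190:430]; cv2.imwrite("pics/topc.png",cv2.resize(a,None,fx=3.3,fy=3.3,interpolation=cv2.INTER_CUBIC))
a=cv2.imread("pics/scene0.png")[190:370,220:450]; cv2.imwrite("pics/scc.png",cv2.resize(a,None,fx=3.3,fy=3.3,interpolation=cv2.INTER_CUBIC))
E
```

```text
(no output)
```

View pics/topc.png

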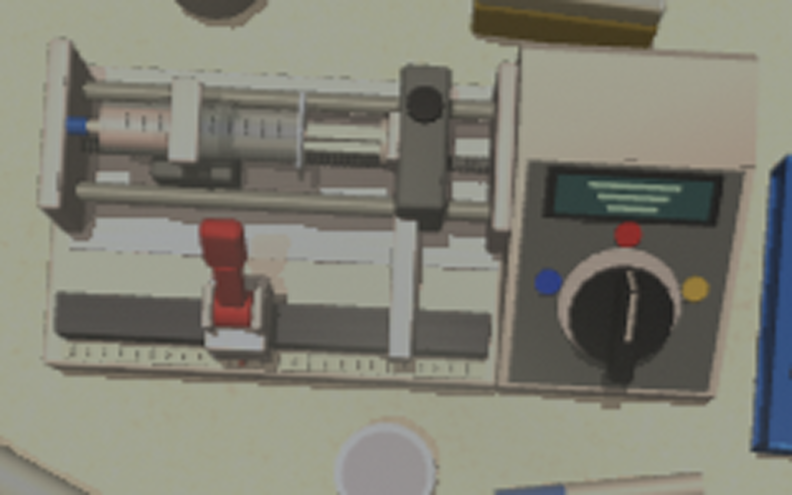

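View pics/scc.png

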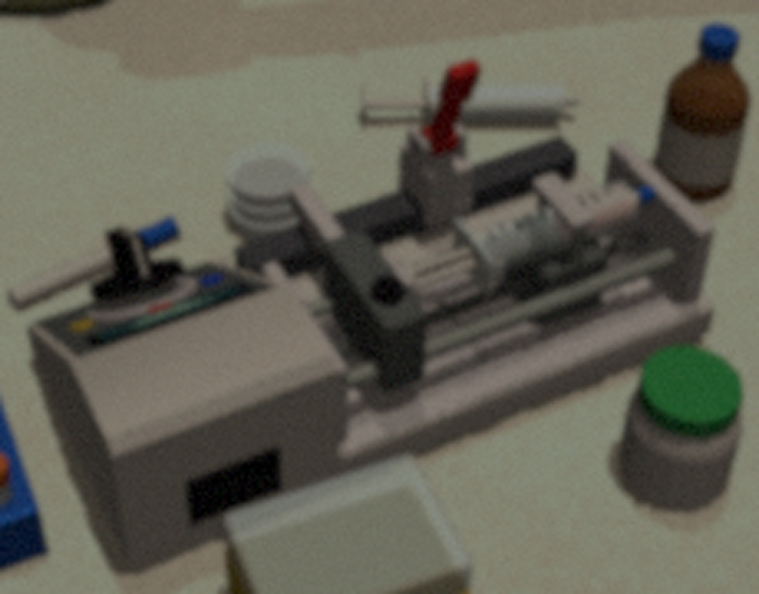

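```bash
cat >> h.py <<'E'
def load(n): return dict(np.load(n))
def proj(d,P):
    c=(d["R"]@np.atleast_2d(P).T).T+d["t"]; return np.c_[d["fx"]*c[:,0]/c[:,2]+d["cx"], d["fy"]*c[:,1]/c[:,2]+d["cy"]]
def ray(d,u,v):
    dc=np.array([(u-d["cx"])/d["fx"],(v-d["cy"])/d["fy"],1]); C=-d["R"].T@d["t"]; return C,d["R"].T@dc
def atz(d,u,v,z):
    C,r=ray(d,u,v); return C+r*(z-C[2])/r[2]
E
python3 - <<'E'
from h import *
from scipy.optimize import least_squares
T=load("top0.npz");S=load("scene0.npz")
tp=lambda a,b:(a/3.3+190,b/3.3+120)
sp=lambda a,b:(a/3.3+220,b/3.3+190)
L=[(T,(-105,220,35),tp(45,361)),(T,(-105,-210,35),tp(715,392)),(T,(22,-210,124),tp(754,167)),(T,(22,-70,124),tp(529,159)),(T,(92,-210,124),tp(758,57)),(T,(92,-70,124),tp(521,45)),(T,(-105,-70,35),tp(498,382)),
(S,(92,-210,124),sp(118,452)),(S,(92,-70,124),sp(345,368)),(S,(22,-210,124),sp(85,368)),(S,(92,-210,0),sp(128,568))]
def W(p,q):
    c,s=np.cos(p[2]),np.sin(p[2]); q=np.array(q)/1000; return np.array([p[0]+c*q[0]-s*q[1],p[1]+s*q[0]+c*q[1],q[2]])
def f(p): return np.concatenate([proj(d,W(p,q))[0]-uv for d,q,uv in L])
r=least_squares(f,[0.55,0,0],loss='soft_l1'); print(r.x,np.round(f(r.x).reshape(-1,2),1).tolist())
p=r.x
def inv(X):
    c,s=np.cos(p[2]),np.sin(p[2]);a,b=X[0]-p[0],X[1]-p[1];return np.round([(c*a+s*b)*1000,(-s*a+c*b)*1000,X[2]*1000],1)
# panel intersection for dots
def panel(u,v):
    C,ry=ray(T,u,v); lo,hi=.5,1.2
    g=lambda k:(C+ry*k)[2]*1000-(35+(inv(C+ry*k)[0]+105)*89/127)
    from scipy.optimize import brentq
    return inv(C+ry*brentq(g,lo,hi))
for n,c in dict(red=(628,234),blue=(547,282),yel=(695,289)).items(): print(n,panel(*tp(*c)))
print("stop top f-l/r z94",inv(atz(T,*tp(203,347),.094)),inv(atz(T,*tp(265,352),.094)), "lever base",inv(atz(T,*tp(234,312),.112)))
print("lever end top", inv(atz(T,*tp(222,228),.19)))
print("tab front L/R z88",inv(atz(T,*tp(390,355),.088)),inv(atz(T,*tp(411,358),.088)))
for n,(u,v) in dict(stopPost=(435,155),lev=(462,75)).items(): pass
E
```

```text
[ 0.61219891  0.01952496 -0.02721993] [[-1.6, 0.6], [0.2, 0.5], [0.2, -1.4], [-3.8, -2.5], [-0.3, -3.2], [-0.0, -3.2], [-0.3, 0.5], [-3.4, -1.4], [-3.3, -2.1], [-5.8, -1.9], [0.1, 3.0]]
red [ -18.  -141.2   96. ]
blue [-45.8 -95.4  76.5]
yel [ -45.9 -186.6   76.5]
stop top f-l/r z94 [-97.9 109.9  94. ] [-99.2  73.   94. ] lever base [-78.9  90.7 112. ]
lever end top [-46.5  90.7 190. ]
tab front L/R z88 [-96.8  -1.3  88. ] [-98.1 -14.   88. ]
```

```bash
cat >> h.py <<'E'
PX=np.array([0.6122,0.0195]);YAW=-0.0272
Rp=Rn.from_euler('z',YAW).as_matrix()
def p2w(q): return Rp@(np.array(q,float)/1000)+[PX[0],PX[1],0]
def w2p(X): return Rp.T@(np.array(X)-[PX[0],PX[1],0])*1000
def ori(tilt,flip,turn=0):
    # tool z = down tilted toward +x by tilt deg ; tool y=±pump y
    z=np.array([np.sin(np.radians(tilt)),0,-np.cos(np.radians(tilt))]); y=np.array([0,flip,0.]); x=np.cross(y,z)
    M=Rp@np.c_[x,y,z]; return M@Rn.from_euler('z',turn,degrees=True).as_matrix()
def st():
    s=get_state(); R0=Rn.from_rotvec(s["tool_rot"]).as_matrix()
    print("t %.2f"%s["time"],"pump",np.round(w2p(s["position"]),1),"z->",np.round(Rp.T@R0[:,2],3),"y->",np.round(Rp.T@R0[:,1],3),"F",np.round(Rp.T@s["ft_force"],1),"M",np.round(s["torque"],2),"w %.3f"%s["grip_width"],"q",np.round(s["joint_positions"],2))
    return s,R0
def go(q,M=None):
    s,R0=st(); sh=R0.T@(p2w(q)-s["position"])
    rv=np.zeros(3) if M is None else np.degrees(Rn.from_matrix(R0.T@M).as_rotvec())
    print("shift",np.round(sh,4),"turn",np.round(rv,1))
E
python3 - <<'E'
from h import *
for f in (1,-1): go((-49,91,260),ori(0,f))
T=load("top0.npz")
print("bottle",w2p(atz(T,140,195,.14)))
E
```

```text
t 0.10 pump [-368.3  566.1  221.6] z-> [-0.001 -0.002 -1.   ] y-> [ 0.374  0.927 -0.002] F [ 0.2  0.1 -0.8] M [-0.02  0.01  0.02] w 0.994 q [-1.15  0.32 -0.07  1.45  0.02  1.37 -0.06]
shift [-0.4739 -0.3212 -0.0378] turn [ -0.1  -0.  -22. ]
t 0.10 pump [-368.3  566.1  221.6] z-> [-0.001 -0.002 -1.   ] y-> [ 0.374  0.927 -0.002] F [ 0.2  0.1 -0.8] M [-0.02  0.01  0.02] w 0.994 q [-1.15  0.32 -0.07  1.45  0.02  1.37 -0.06]
shift [-0.4739 -0.3212 -0.0378] turn [-0.00e+00  1.00e-01  1.58e+02]
bottle [-57.16192147 313.17121802 140.        ]
```

Request:
play_rows --series '[100,0,0,-0.04,0,0,0,100,-0.45,-0.3,-0.04,0,0,-22,100,-0.45,-0.3,-0.04,0,0,-22,100,-0.45,-0.3,-0.04,0,0,-22,100,-0.45,-0.3,-0.04,0,0,-22,100,-0.45,-0.3,-0.04,0,0,-22,100,-0.45,-0.3,-0.04,0,0,-22,100,-0.45,-0.3,-0.04,0,0,-22,100,-0.45,-0.3,-0.04,0,0,-22,100,-0.45,-0.3,-0.04,0,0,-22]' --force 20

```text
time: 0.93
position: [0.4622, 0.2801, 0.2624]
tool_rot: [-0.042, -3.141, 0.0]
ft_force: [0.3, 0.4, 1.2]
grip_width: 0.999
```

```bash
python3 - <<'E'
from h import *
go((-49,91,260),ori(0,1))
E
```

```text
t 0.93 pump [-157.1  256.4  262.4] z-> [-0. -0. -1.] y-> [-0.  1. -0.] F [0.3 0.4 1.2] M [ 0.05 -0.02  0.07] w 0.999 q [-0.72  0.07  0.13  1.67 -0.01  1.4   0.96]
shift [-0.108  -0.1655  0.0024] turn [-0. -0.  0.]
```

Request:
play_rows --series '[100,-0.107,-0.165,0,0,0,0,100,-0.107,-0.165,0,0,0,0,100,-0.107,-0.165,0,0,0,0,100,-0.107,-0.165,0,0,0,0,100,-0.107,-0.165,0,0,0,0,100,-0.107,-0.165,0,0,0,0,100,-0.107,-0.165,0,0,0,0,100,-0.107,-0.165,0,0,0,0]'

```text
time: 1.6
position: [0.5636, 0.1152, 0.2621]
tool_rot: [-0.041, -3.14, -0.001]
ft_force: [-0.1, 1.2, 0.2]
grip_width: 1.001
```

```bash
python3 - <<'E'
from h import *
go((-49,91,160),ori(0,1))
for n in ("scene","top"):
    d=get_image(n); cv2.imwrite(f"pics/{n}1.png",d["frame"][:,:,::-1])
a=cv2.imread("pics/top1.png")[120:270,190:430]; a=cv2.resize(a,None,fx=2.6,fy=2.6)
b=cv2.imread("pics/scene1.png")[150:370,220:450]; cv2.imwrite("pics/c1.png",a);cv2.imwrite("pics/d1.png",cv2.resize(b,None,fx=2.7,fy=2.7))
E
```

```text
t 1.60 pump [-51.2  94.4 262.1] z-> [-0.001  0.001 -1.   ] y-> [-0.001  1.     0.001] F [-0.1  1.2  0.2] M [ 0.09 -0.01  0.01] w 1.001 q [-0.51  0.14  0.3   1.59 -0.04  1.41  1.33]
shift [-0.0023 -0.0035  0.1021] turn [ 0.  -0.1  0.1]
```

View pics/c1.png

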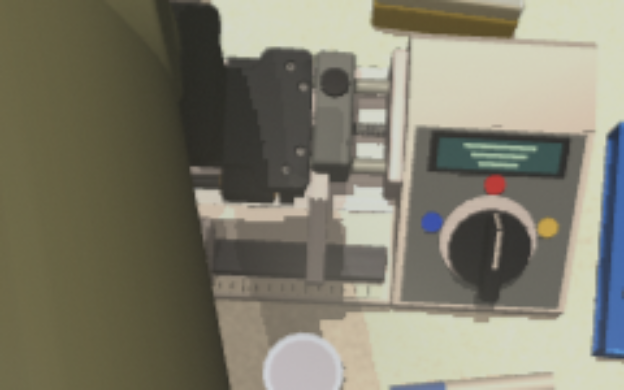

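View pics/d1.png

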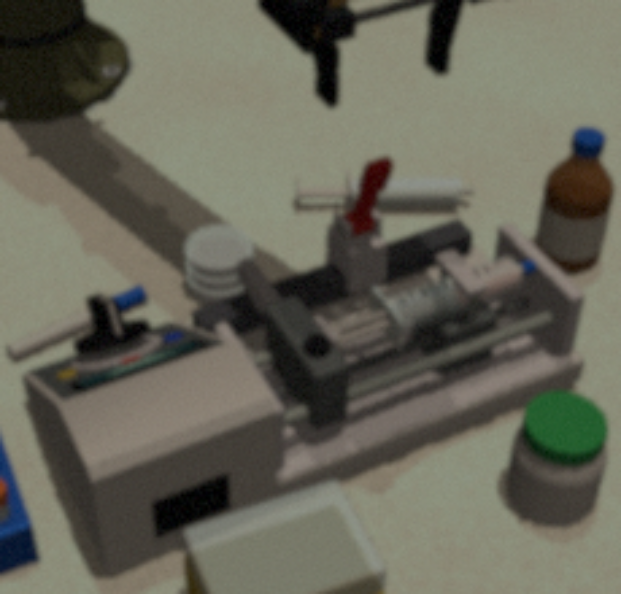

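Request:
play_rows --series '[100,-0.002,-0.003,0.02,0,0,0,100,-0.002,-0.003,0.05,0,0,0,100,-0.002,-0.003,0.08,0,0,0,100,-0.002,-0.003,0.1,0,0,0,100,-0.002,-0.003,0.1,0,0,0,100,-0.002,-0.003,0.1,0,0,0]'

```text
time: 2.2
position: [0.565, 0.1126, 0.162]
tool_rot: [-0.038, -3.139, 0.0]
ft_force: [-0.1, 0.0, 1.0]
grip_width: 1.002
```

```bash
python3 - <<'E'
from h import *
go((-49,91,160),ori(0,1))
d=get_image("scene"); b=d["frame"][150:370,220:450,::-1]; cv2.imwrite("pics/d2.png",cv2.resize(b,None,fx=2.7,fy=2.7))
E
```

```text
t 2.20 pump [-49.7  91.8 162. ] z-> [-0.002 -0.    -1.   ] y-> [-0.003  1.    -0.   ] F [-0.1  0.   1. ] M [ 0.   -0.02 -0.01] w 1.002 q [-0.5   0.2   0.29  1.73 -0.06  1.22  1.36]
shift [-0.0007 -0.0008  0.002 ] turn [-0.  -0.1  0.2]
```

View pics/d2.png

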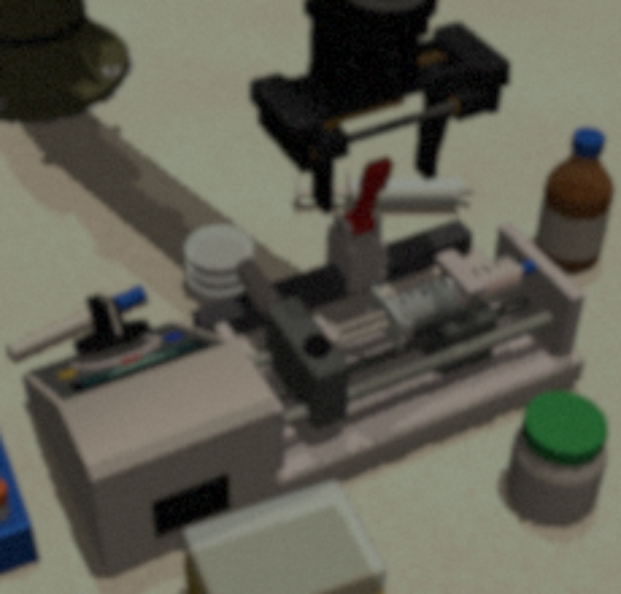

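Request:
play_rows --series '[0,0,0,0.002,0,0,0,0,0,0,0.002,0,0,0,0,0,0,0.002,0,0,0,0,0,0,0.002,0,0,0,0,0,0,0.002,0,0,0,0,0,0,0.002,0,0,0]' --force 15

```text
time: 2.75
position: [0.5663, 0.1113, 0.1609]
tool_rot: [0.042, 3.141, 0.0]
ft_force: [0.5, 0.6, -0.6]
grip_width: 0.632
```

```bash
python3 - <<'E'
from h import *
go((-49,20,160),ori(0,1))
E
```

```text
t 2.75 pump [-48.4  90.5 160.9] z-> [ 0.001  0.    -1.   ] y-> [-0.  1.  0.] F [ 0.4  0.6 -0.6] M [ 0.03  0.   -0.  ] w 0.632 q [-0.5   0.21  0.3   1.73 -0.06  1.21  1.36]
shift [ 0.0006 -0.0705  0.0009] turn [0. 0. 0.]
```

Still closing; wait a bit more.

Request:
play_rows --series '[0,0,0,0,0,0,0,0,0,0,0,0,0,0,0,0,0,0,0,0,0,0,0,0,0,0,0,0,0,0,0,0,0,0,0]'

```text
time: 3.17
position: [0.5661, 0.112, 0.1606]
tool_rot: [0.042, 3.141, 0.001]
ft_force: [0.9, 1.0, 0.5]
grip_width: 0.272
```

```bash
python3 - <<'E'
from h import *
go((-49,20,160),ori(0,1))
E
```

```text
t 3.17 pump [-48.6  91.2 160.6] z-> [ 0.     0.001 -1.   ] y-> [-0.001  1.     0.001] F [0.9 1.1 0.5] M [ 0.18 -0.07 -0.1 ] w 0.272 q [-0.5   0.21  0.29  1.73 -0.06  1.21  1.36]
shift [ 0.0004 -0.0712  0.0005] turn [0.1 0.  0. ]
```

Request:
play_rows --series '[0,0,-0.01,0,0,0,0,0,0,-0.02,0,0,0,0,0,0,-0.03,0,0,0,0,0,0,-0.04,0,0,0,0,0,0,-0.05,0,0,0,0,0,0,-0.06,0,0,0,0,0,0,-0.065,0,0,0,0,0,0,-0.065,0,0,0,0,0,0,-0.065,0,0,0,0]'

```text
time: 3.92
position: [0.5641, 0.0441, 0.1605]
tool_rot: [-0.045, -3.141, 0.004]
ft_force: [-0.3, -2.8, 0.9]
grip_width: 0.275
```

```bash
python3 - <<'E'
from h import *
st()
d=get_image("scene"); b=d["frame"][150:370,220:450,::-1]; cv2.imwrite("pics/d3.png",cv2.resize(b,None,fx=2.7,fy=2.7))
E
```

```text
t 3.92 pump [-48.7  23.3 160.5] z-> [-0.001 -0.002 -1.   ] y-> [ 0.001  1.    -0.002] F [-0.2 -2.8  0.9] M [-0.41  0.25  0.07] w 0.275 q [-0.43  0.18  0.34  1.76 -0.06  1.21  1.47]
```

View pics/d3.png

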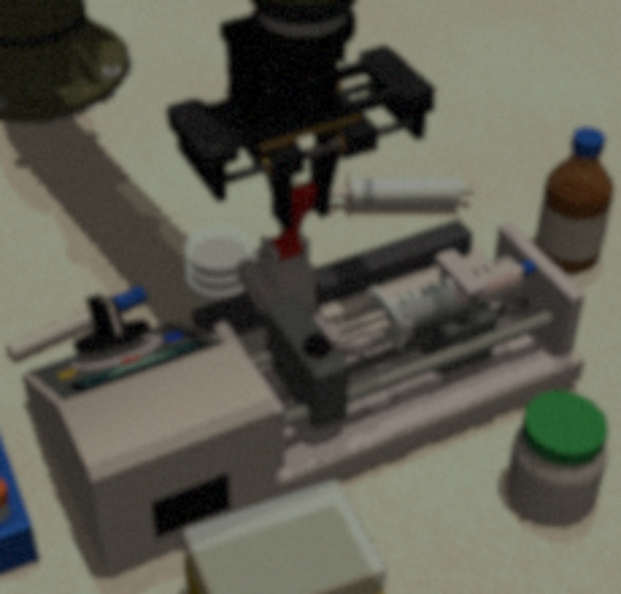

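Request:
play_rows --series '[0,0,-0.002,0,0,0,0,0,0,-0.004,0,0,0,0,0,0,-0.006,0,0,0,0,0,0,-0.006,0,0,0,0,0,0,-0.006,0,0,0,0]'

```text
time: 4.38
position: [0.5641, 0.0409, 0.1605]
tool_rot: [-0.041, -3.141, -0.001]
ft_force: [-1.7, 0.9, 0.4]
grip_width: 0.271
```

Request:
play_rows --series '[0,0,-0.001,0,0,0,0,0,0,-0.002,0,0,0,0,0,0,-0.003,0,0,0,0,0,0,-0.003,0,0,0,0,0,0,-0.003,0,0,0,0]'

```text
time: 4.8
position: [0.564, 0.0401, 0.1606]
tool_rot: [0.039, 3.141, 0.005]
ft_force: [-1.5, 6.5, -0.4]
grip_width: 0.276
```

Request:
play_rows --series '[0,0,-0.001,0,0,0,0,0,0,-0.002,0,0,0,0,0,0,-0.003,0,0,0,0,0,0,-0.003,0,0,0,0,0,0,-0.003,0,0,0,0]'

```text
time: 5.22
position: [0.5641, 0.0399, 0.1606]
tool_rot: [0.037, 3.141, 0.01]
ft_force: [0.1, 10.2, -1.0]
grip_width: 0.273
```

```bash
python3 - <<'E'
from h import *
go((-49,19,160),ori(0,1))
d=get_image("top"); b=d["frame"][120:270,190:430,::-1]; cv2.imwrite("pics/t4.png",cv2.resize(b,None,fx=3.3,fy=3.3))
d=get_image("scene"); b=d["frame"][190:310,270:390,::-1]; cv2.imwrite("pics/d4.png",cv2.resize(b,None,fx=5,fy=5))
E
```

```text
t 5.22 pump [-48.7  19.  160.6] z-> [ 0.     0.007 -1.   ] y-> [-0.004  1.     0.007] F [-0.2 10.2 -1. ] M [ 2.48  0.18 -0.19] w 0.273 q [-0.42  0.18  0.34  1.76 -0.07  1.21  1.49]
shift [ 0.0003 -0.      0.0006] turn [0.4 0.  0.2]
```

View pics/d4.png

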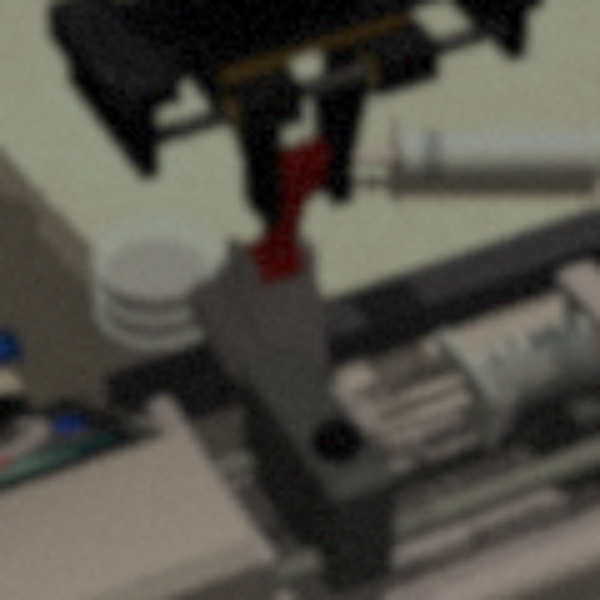

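View pics/t4.png

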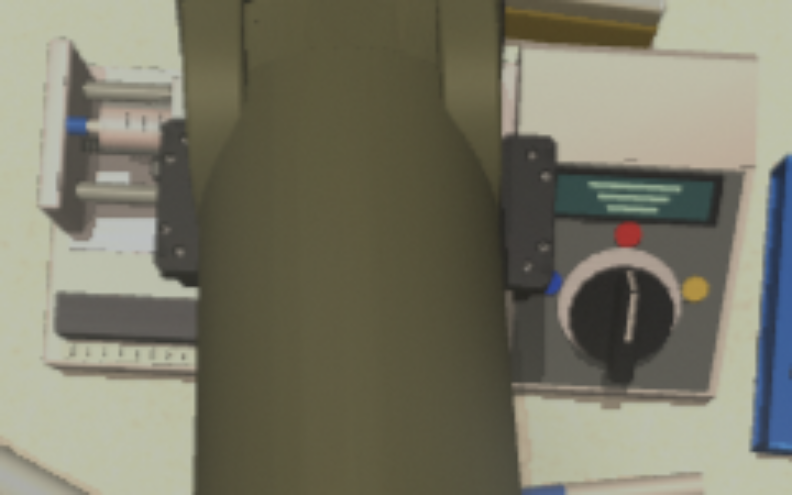

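Request:
play_rows --series '[0,0.0156,0,-0.0039,0,0,0,0,0.0317,0,-0.0044,0,0,0,0,0.0474,0,-0.0016,0,0,0,0,0.0623,0,0.0044,0,0,0,0,0.0756,0,0.0133,0,0,0,0,0.0851,0,0.0228,0,0,0,0,0.0927,0,0.0337,0,0,0,0,0.0927,0,0.0337,0,0,0]' --force 20

```text
time: 5.98
position: [0.4716, 0.0424, 0.1272]
tool_rot: [0.036, 3.138, 0.012]
ft_force: [-1.2, 13.1, -0.0]
grip_width: 0.272
```

```bash
python3 - <<'E'
from h import *
go((-147,19,94),ori(0,1))
d=get_image("scene"); b=d["frame"][190:310,250:370,::-1]; cv2.imwrite("pics/d5.png",cv2.resize(b,None,fx=5,fy=5))
E
```

```text
t 5.98 pump [-141.2   19.1  127.2] z-> [ 0.003  0.008 -1.   ] y-> [-0.004  1.     0.008] F [-1.5 13.1 -0. ] M [ 2.87 -0.07 -0.07] w 0.272 q [-0.45  0.01  0.32  2.01 -0.01  1.12  1.41]
shift [ 0.0059 -0.0003  0.0331] turn [0.4 0.2 0.2]
```

View pics/d5.png

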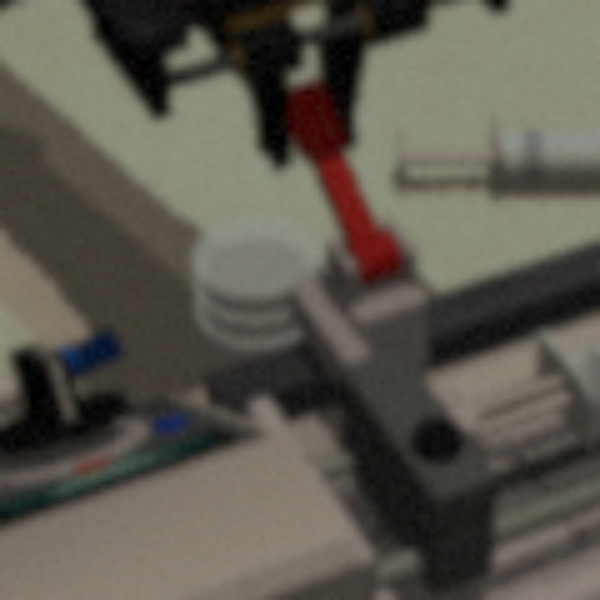

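Request:
play_rows --series '[0,0.0057,0,0.0122,0,0,0,0,0.0075,0,0.0175,0,0,0,0,0.0086,0,0.0225,0,0,0,0,0.0095,0,0.028,0,0,0,0,0.0101,0,0.033,0,0,0,0,0.0103,0,0.036,0,0,0,0,0.0103,0,0.038,0,0,0,0,0.0103,0,0.038,0,0,0]' --force 25

```text
time: 6.7
position: [0.4621, 0.0429, 0.0916]
tool_rot: [0.037, 3.139, 0.012]
ft_force: [-7.3, 13.2, 14.9]
grip_width: 0.274
```

```bash
python3 - <<'E'
from h import *
go((-147,19,94),ori(0,1))
d=get_image("scene"); b=d["frame"][190:310,250:370,::-1]; cv2.imwrite("pics/d6.png",cv2.resize(b,None,fx=5,fy=5))
E
```

```text
t 6.70 pump [-150.7   19.3   91.6] z-> [ 0.002  0.008 -1.   ] y-> [-0.004  1.     0.008] F [-7.7 13.  14.9] M [2.98 1.33 0.09] w 0.274 q [-0.45  0.03  0.31  2.07 -0.02  1.04  1.42]
shift [-0.0037 -0.0003 -0.0024] turn [0.5 0.1 0.2]
```

View pics/d6.png

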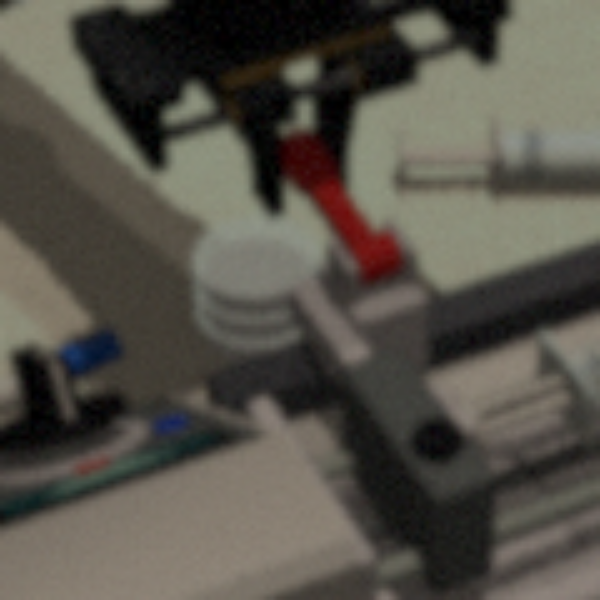

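Request:
play_rows --series '[0,0,0,0.003,0,0,0,0,0,0,0.006,0,0,0,0,0,0,0.006,0,0,0,0,0,0,0.006,0,0,0]' --force 25

```text
time: 7.08
position: [0.4628, 0.043, 0.0877]
tool_rot: [0.037, 3.138, 0.014]
ft_force: [-11.8, 13.3, 28.3]
grip_width: 0.269
```

Request:
play_rows --series '[30,0,0,0,0,0,0,60,0,0,0,0,0,0,100,0,0,-0.006,0,0,0,100,0,0.009,-0.006,0,0,0,100,0,0.009,-0.006,0,0,0,100,0,0.009,-0.006,0,0,0,100,0,0.009,-0.006,0,0,0,100,0,0.009,-0.006,0,0,0]'

```text
time: 7.75
position: [0.4611, 0.0454, 0.0885]
tool_rot: [-0.043, -3.141, 0.001]
ft_force: [0.1, 0.7, -0.2]
grip_width: 0.742
```

```bash
python3 - <<'E'
from h import *
go((-150,19,200),ori(0,1))
E
```

```text
t 7.75 pump [-151.8   21.8   88.5] z-> [-0.001 -0.001 -1.   ] y-> [ 0.     1.    -0.001] F [ 0.   0.7 -0.2] M [-0.   -0.01  0.03] w 0.742 q [-0.46  0.04  0.31  2.07 -0.01  1.04  1.4 ]
shift [-0.0017 -0.0029 -0.1115] turn [-0. -0. -0.]
```

Request:
play_rows --series '[100,0,0,-0.03,0,0,0,100,0,0,-0.07,0,0,0,100,0,0,-0.11,0,0,0,100,0,0,-0.15,0,0,0,100,0.03,-0.04,-0.17,0,0,0,100,0.06,-0.08,-0.17,0,0,0,100,0.06,-0.12,-0.17,0,0,0,100,0.06,-0.15,-0.17,0,0,0,100,0.06,-0.15,-0.17,0,0,0]'

```text
time: 8.5
position: [0.3957, -0.1102, 0.2595]
tool_rot: [0.059, 3.139, -0.002]
ft_force: [-0.3, -0.7, -0.3]
grip_width: 0.999
```

```bash
python3 - <<'E'
from h import *
n=np.array([-np.sin(np.radians(35)),0,np.cos(np.radians(35))])
ax=np.array([-56.5,-141,69]); print("top",ax+49*n)
go(ax+49*n+60*n,ori(35,1))
for k in("top","scene"):
    d=get_image(k); np.savez(k+"7.npz",**d)
    b=d["frame"][120:270,190:430,::-1] if k=="top" else d["frame"][190:340,220:400,::-1]; cv2.imwrite(f"pics/{k}7.png",cv2.resize(b,None,fx=3.3,fy=3.3))
E
```

```text
top [ -84.60524538 -141.          109.13845017]
t 8.50 pump [-212.9 -135.5  259.5] z-> [ 0.002 -0.002 -1.   ] y-> [ 0.01   1.    -0.002] F [-0.3 -0.7 -0.3] M [ 0.04  0.02 -0.03] w 0.999 q [-0.34 -0.26  0.45  1.95  0.12  1.43  1.62]
shift [-0.0938 -0.0043  0.1014] turn [ -0.3 -34.9  -0.6]
```

View pics/top7.png

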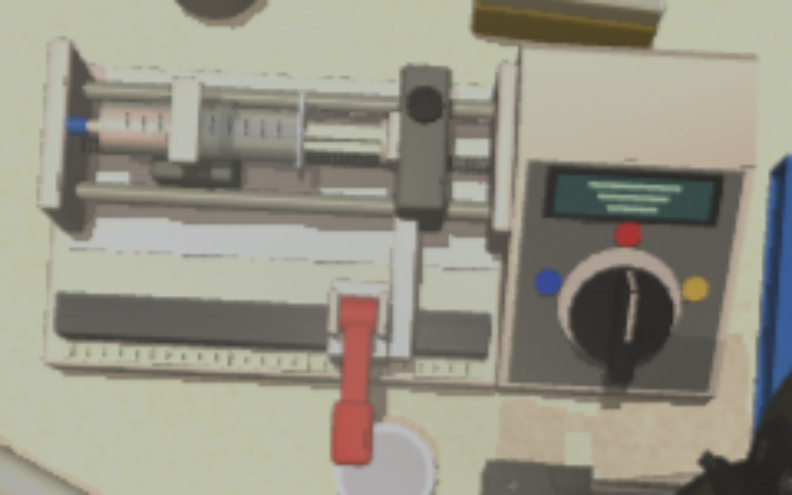

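View pics/scene7.png

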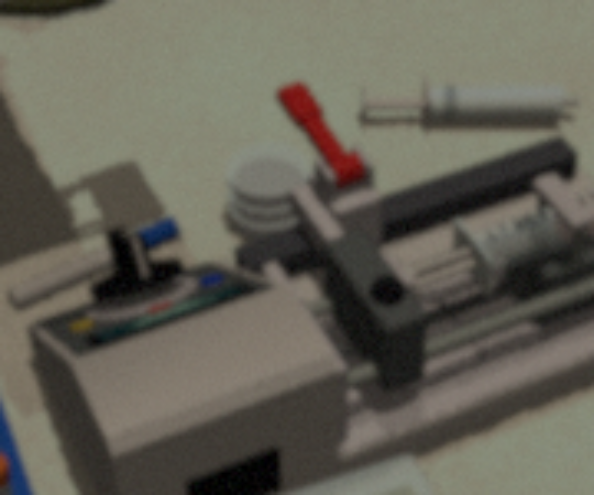

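```bash
python3 - <<'E'
from h import *
T=load("top7.npz");S=load("scene7.npz")
n=np.array([-np.sin(np.radians(35)),0,np.cos(np.radians(35))]);u=np.array([np.cos(np.radians(35)),0,np.sin(np.radians(35))])
ax=np.array([-56.5,-141,69]);top=ax+49*n
for nm,q in dict(top=top,ptr=top+31*u,tail=top-31*u,red=ax+47*u,tailL=top-31*u+[0,7,0],tailR=top-31*u-[0,7,0]).items():
    a=proj(T,p2w(q))[0];b=proj(S,p2w(q))[0]
    print(nm,np.round((a-[190,120])*3.3),np.round((b-[220,190])*3.3))
for k in(T,S):
    pass
f=T["frame"][195:245,350:410,::-1];cv2.imwrite("pics/kt.png",cv2.resize(f,None,fx=10,fy=10,interpolation=cv2.INTER_CUBIC))
f=S["frame"][250:295,235:290,::-1];cv2.imwrite("pics/ks.png",cv2.resize(cv2.convertScaleAbs(f,alpha=1.8),None,fx=10,fy=10,interpolation=cv2.INTER_CUBIC))
E
```

```text
top [628. 340.] [116. 232.]
ptr [634. 293.] [127. 236.]
tail [622. 387.] [106. 228.]
red [628. 234.] [155. 312.]
tailL [610. 386.] [116. 225.]
tailR [634. 387.] [ 96. 231.]
```

View pics/kt.png

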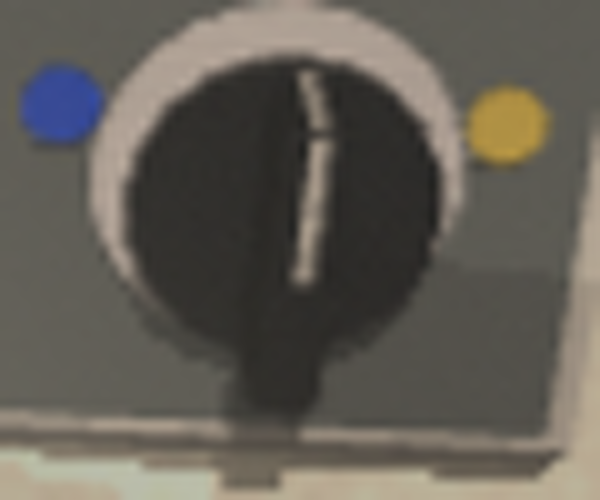

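View pics/ks.png

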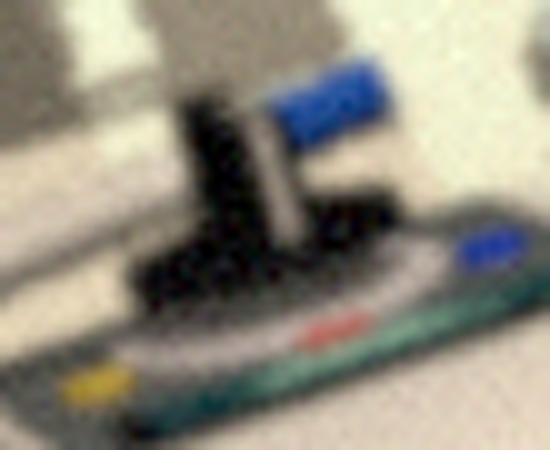

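Request:
play_rows --series '[100,-0.02,-0.004,0.02,0,-7,0,100,-0.04,-0.004,0.04,0,-14,0,100,-0.06,-0.004,0.06,0,-21,0,100,-0.08,-0.004,0.08,0,-28,0,100,-0.094,-0.004,0.1,0,-35,0,100,-0.094,-0.004,0.1,0,-35,0,100,-0.094,-0.004,0.1,0,-35,0,100,-0.094,-0.004,0.1,0,-35,0]'

```text
time: 9.27
position: [0.5008, -0.1134, 0.148]
tool_rot: [0.037, 2.542, -0.004]
ft_force: [0.6, 0.3, 0.2]
grip_width: 1.001
```

```bash
python3 - <<'E'
from h import *
n=np.array([-np.sin(np.radians(35)),0,np.cos(np.radians(35))])
ax=np.array([-56.5,-141,69])
go(ax+49*n-23*n,ori(35,1))
for k in("top","scene"):
    d=get_image(k); np.savez(k+"8.npz",**d)
    b=d["frame"][120:330,320:480,::-1] if k=="top" else d["frame"][190:340,220:400,::-1]; cv2.imwrite(f"pics/{k}8.png",cv2.resize(b,None,fx=2.8,fy=2.8))
E
```

```text
t 9.27 pump [-107.7 -135.9  148. ] z-> [ 0.564  0.004 -0.826] y-> [0.    1.    0.005] F [0.6 0.3 0.2] M [ 0.06  0.64 -0.04] w 1.001 q [ 0.47 -0.3  -0.18  2.36 -0.41  0.53  2.14]
shift [ 0.0025 -0.0054  0.0681] turn [ 0.2 -0.7 -0.2]
```

View pics/scene8.png

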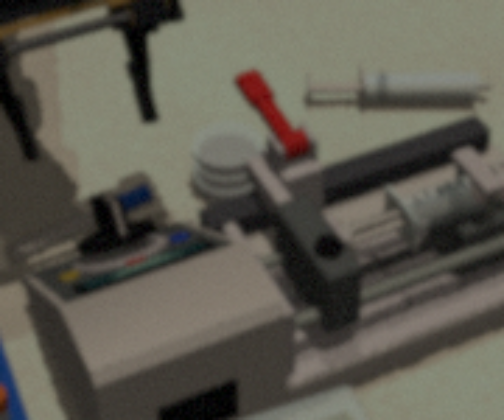

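View pics/top8.png

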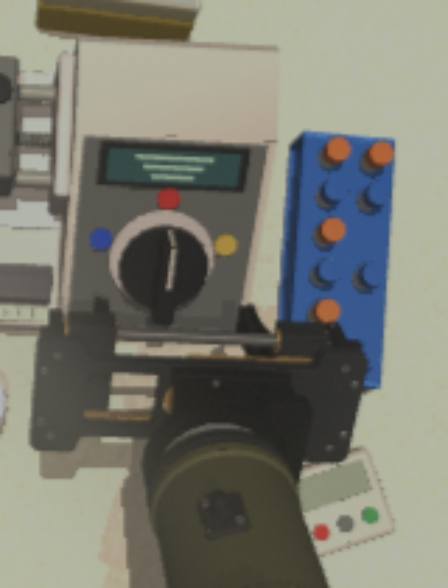

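Request:
play_rows --series '[100,0,0,-0.005,0,0,7,100,0,0,-0.005,0,0,14,100,0,0,-0.005,0,0,21,100,0,0,-0.005,0,0,28,100,0,0,-0.005,0,0,35,100,0,0,-0.005,0,0,42,100,0,0,-0.005,0,0,49,100,0,0,-0.005,0,0,56,100,0,0,-0.005,0,0,63,100,0,0,-0.005,0,0,70]'

```text
time: 10.2
position: [0.5056, -0.1125, 0.1557]
tool_rot: [1.524, 2.115, 0.467]
ft_force: [-0.1, -0.2, -1.0]
grip_width: 0.996
```

```bash
python3 - <<'E'
from h import *
st()
E
```

```text
t 10.20 pump [-103.  -134.9  155.7] z-> [ 0.569  0.008 -0.823] y-> [0.772 0.34  0.537] F [-0.1 -0.2 -1. ] M [-0.08  0.69 -0.01] w 0.996 q [ 0.47 -0.3  -0.17  2.35 -0.41  0.54  0.91]
```

Request:
play_rows --series '[100,0,0,0,0,0,7,100,0,0,0,0,0,14,100,0,0,0,0,0,21,100,0,0,0,0,0,28,100,0,0,0,0,0,35,100,0,0,0,0,0,42,100,0,0,0,0,0,49,100,0,0,0,0,0,56,100,0,0,0,0,0,63,100,0,0,0,0,0,70]'

```text
time: 11.03
position: [0.5056, -0.1125, 0.1557]
tool_rot: [2.662, 0.928, 0.826]
ft_force: [-0.0, -0.4, -0.0]
grip_width: 0.996
```

Request:
play_rows --series '[100,0,0,0,0,0,7,100,0,0,0,0,0,14,100,0,0,0,0,0,21,100,0,0,0,0,0,28,100,0,0,0,0,0,35,100,0,0,0,0,0,40,100,0,0,0,0,0,40]'

```text
time: 11.62
position: [0.5055, -0.1127, 0.1557]
tool_rot: [2.998, -0.035, 0.935]
ft_force: [0.5, -0.0, 0.2]
grip_width: 1.0
```

```bash
python3 - <<'E'
from h import *
n=np.array([-np.sin(np.radians(35)),0,np.cos(np.radians(35))])
ax=np.array([-56.5,-141,69])
go(ax+49*n+30*n,ori(35,-1))
go(ax+49*n-23*n,ori(35,-1))
E
```

```text
t 11.62 pump [-103.  -135.   155.7] z-> [ 0.569  0.008 -0.823] y-> [ 0.006 -1.    -0.005] F [ 0.5 -0.   0.2] M [-0.04  0.85  0.03] w 1.000 q [ 0.54 -0.3  -0.23  2.35 -0.45  0.54 -0.97]
shift [-0.0115  0.0061  0.0187] turn [-0.4  0.3  0.1]
t 11.62 pump [-103.  -135.   155.7] z-> [ 0.569  0.008 -0.823] y-> [ 0.006 -1.    -0.005] F [ 0.5 -0.   0.2] M [-0.04  0.85  0.03] w 1.000 q [ 0.54 -0.3  -0.23  2.35 -0.45  0.54 -0.97]
shift [-0.0112  0.0065  0.0717] turn [-0.4  0.3  0.1]
```

Request:
play_rows --series '[100,-0.006,0.006,0.015,0,0,0,100,-0.011,0.006,0.03,0,0,0,100,-0.011,0.006,0.04,0,0,0,100,-0.011,0.006,0.04,0,0,0,100,-0.011,0.006,0.04,0,0,0]'

```text
time: 12.03
position: [0.5181, -0.1193, 0.1151]
tool_rot: [2.998, -0.032, 0.932]
ft_force: [1.2, -0.5, 0.2]
grip_width: 1.006
```

```bash
python3 - <<'E'
from h import *
n=np.array([-np.sin(np.radians(35)),0,np.cos(np.radians(35))])
ax=np.array([-56.5,-141,69])
go(ax+49*n-23*n,ori(35,-1))
for k in("top","scene"):
    d=get_image(k); np.savez(k+"9.npz",**d)
    b=d["frame"][120:330,320:480,::-1] if k=="top" else d["frame"][220:320,210:330,::-1]; cv2.imwrite(f"pics/{k}9.png",cv2.resize(b,None,fx=5-2*(k=="top"),fy=5-2*(k=="top")))
E
```

```text
t 12.03 pump [ -90.3 -141.3  115.1] z-> [ 0.567  0.008 -0.824] y-> [ 0.007 -1.    -0.004] F [ 1.2 -0.5  0.2] M [-0.03  0.87  0.01] w 1.006 q [ 0.51 -0.2  -0.22  2.37 -0.49  0.43 -0.91]
shift [ 0.0015 -0.0001  0.0312] turn [-0.4  0.5  0.2]
```

View pics/scene9.png

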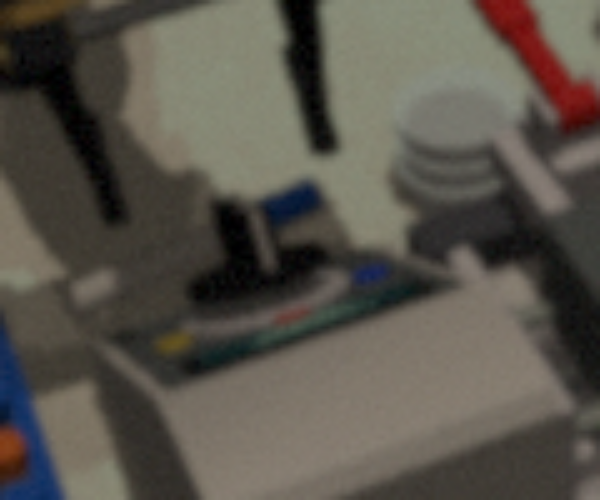

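View pics/top9.png

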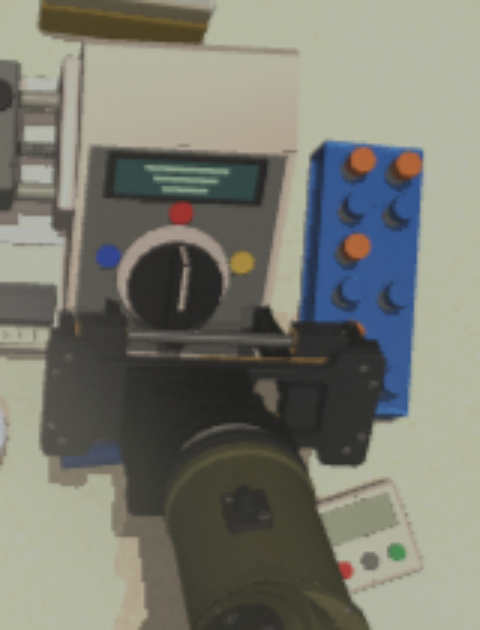

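Request:
play_rows --series '[100,0.001,0,0.01,0,0,0,100,0.001,0,0.02,0,0,0,100,0.001,0,0.03,0,0,0,100,0.001,0,0.031,0,0,0,100,0.001,0,0.031,0,0,0]'

```text
time: 12.55
position: [0.5359, -0.1207, 0.0902]
tool_rot: [2.997, -0.036, 0.933]
ft_force: [-0.2, 0.1, 0.1]
grip_width: 0.998
```

```bash
python3 - <<'E'
from h import *
n=np.array([-np.sin(np.radians(35)),0,np.cos(np.radians(35))])
ax=np.array([-56.5,-141,69])
go(ax+49*n-23*n,ori(35,-1))
d=get_image("scene");b=d["frame"][220:320,210:330,::-1]; cv2.imwrite("pics/s10.png",cv2.resize(cv2.convertScaleAbs(b,alpha=1.6),None,fx=5,fy=5))
E
```

```text
t 12.55 pump [ -72.4 -142.3   90.2] z-> [ 0.567  0.006 -0.823] y-> [ 0.004 -1.    -0.004] F [-0.2  0.1  0.1] M [-0.04  0.84  0.05] w 0.998 q [ 0.5  -0.11 -0.22  2.35 -0.51  0.35 -0.89]
shift [ 0.0009 -0.0013  0.0005] turn [-0.3  0.4  0.1]
```

View pics/s10.png

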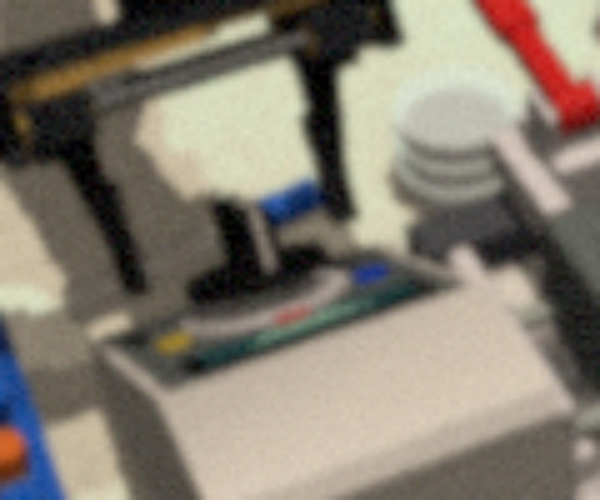

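Request:
play_rows --series '[0,0.001,-0.001,0,0,0,0,0,0.001,-0.001,0,0,0,0,0,0.001,-0.001,0,0,0,0,0,0.001,-0.001,0,0,0,0,0,0.001,-0.001,0,0,0,0,0,0.001,-0.001,0,0,0,0,0,0.001,-0.001,0,0,0,0,0,0.001,-0.001,0,0,0,0,0,0.001,-0.001,0,0,0,0,0,0.001,-0.001,0,0,0,0]' --force 35

```text
time: 13.43
position: [0.5366, -0.1199, 0.0903]
tool_rot: [2.997, -0.038, 0.932]
ft_force: [-0.7, -0.1, 0.4]
grip_width: 0.327
```

Request:
play_rows --series '[0,0,0,0,0,0,0,0,0,0,0,0,0,0,0,0,0,0,0,0,0]'

```text
time: 13.68
position: [0.5366, -0.1177, 0.0904]
tool_rot: [3.0, -0.034, 0.931]
ft_force: [-2.0, 5.6, 4.2]
grip_width: 0.158
```

```bash
python3 - <<'E'
from h import *
st()
E
```

```text
t 13.68 pump [ -71.8 -139.2   90.4] z-> [ 0.566  0.009 -0.824] y-> [ 0.006 -1.    -0.006] F [-2.1  5.5  4.2] M [1.04 0.66 0.67] w 0.158 q [ 0.5  -0.11 -0.23  2.35 -0.51  0.35 -0.9 ]
```

Request:
play_rows --series '[0,0,-0.002,0.003,0,0,0,0,0,-0.002,0.006,0,0,0,0,0,-0.002,0.009,0,0,0,0,0,-0.002,0.012,0,0,0,0,0,-0.002,0.012,0,0,0,0,0,-0.002,0.012,0,0,0]' --force 45

```text
time: 14.18
position: [0.5431, -0.1178, 0.0821]
tool_rot: [2.998, -0.037, 0.933]
ft_force: [-24.5, 4.7, 26.2]
grip_width: 0.156
```

```bash
python3 - <<'E'
from h import *
s,R0=st(); n=np.array([-np.sin(np.radians(35)),0,np.cos(np.radians(35))])
print("along n: F",n@Rp.T@s["ft_force"],"pos",(w2p(s["position"])-[-71.8,-139.2,90.4])@n)
E
```

```text
t 14.18 pump [ -65.3 -139.1   82.1] z-> [ 0.567  0.007 -0.823] y-> [ 0.004 -1.    -0.005] F [-24.6   4.1  26.2] M [0.66 1.9  0.41] w 0.156 q [ 0.49 -0.08 -0.23  2.35 -0.51  0.32 -0.89]
along n: F 35.60409327257169 pos -10.504711517201915
```

Request:
play_rows --series '[0,0,0,-0.001,0,0,0,0,0,0,-0.001,0,0,-7,0,0,0,-0.001,0,0,-14,0,0,0,-0.001,0,0,-21,0,0,0,-0.001,0,0,-21]'

```text
time: 14.6
position: [0.5431, -0.1183, 0.0823]
tool_rot: [2.853, 0.499, 0.886]
ft_force: [-9.6, 1.7, 9.8]
grip_width: 0.157
```

```bash
cat > k.py <<'E'
from h import *
s,R0=st(); n=np.array([-np.sin(np.radians(35)),0,np.cos(np.radians(35))])
print("along n: F",n@Rp.T@s["ft_force"],"pos",(w2p(s["position"])-[-71.8,-139.2,90.4])@n, "Mn",(Rp@n)@s["torque"])
r=Rn.from_matrix(ori(35,-1).T@R0).as_rotvec(degrees=True); print("turn",r)
import sys
d=get_image("scene");b=d["frame"][220:320,210:330,::-1]; cv2.imwrite("pics/%s.png"%sys.argv[1],cv2.resize(cv2.convertScaleAbs(b,alpha=1.6),None,fx=5,fy=5))
E
python3 k.py s11
```

```text
t 14.60 pump [ -65.4 -139.6   82.3] z-> [ 0.568  0.005 -0.823] y-> [ 0.302 -0.932  0.203] F [-9.6  1.4  9.8] M [-0.05  1.17  0.06] w 0.157 q [ 0.46 -0.08 -0.19  2.35 -0.5   0.32 -0.53]
along n: F 13.568416378217012 pos -10.296373102343896 Mn 0.09334396924454297
turn [  0.37277485  -0.32201649 -21.32353531]
```

View pics/s11.png

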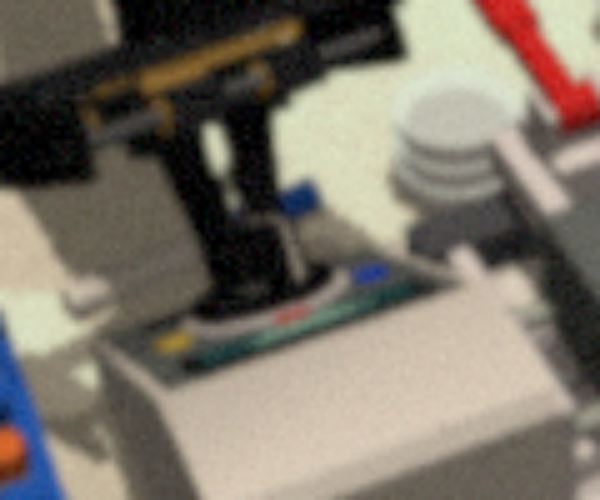

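Request:
play_rows --series '[0,0,0,0.0005,0,0,-7,0,0,0,0.0005,0,0,-14,0,0,0,0.0005,0,0,-21,0,0,0,0.0005,0,0,-28,0,0,0,0.0005,0,0,-35,0,0,0,0.0005,0,0,-42,0,0,0,0.0005,0,0,-49,0,0,0,0.0005,0,0,-52,0,0,0,0.0005,0,0,-52,0,0,0,0.0005,0,0,-52]'

```text
time: 15.48
position: [0.5439, -0.1192, 0.0829]
tool_rot: [2.189, 1.577, 0.675]
ft_force: [-12.0, -0.3, 14.0]
grip_width: 0.158
```

```bash
python3 k.py s12
```

```text
t 15.48 pump [ -64.5 -140.5   82.9] z-> [ 0.57   0.004 -0.822] y-> [ 0.787 -0.292  0.544] F [-12.   -0.6  14. ] M [-0.27  1.08 -0.05] w 0.158 q [ 0.36 -0.08 -0.1   2.35 -0.48  0.31  0.35]
along n: F 18.379155804572918 pos -10.368077401724467 Mn 0.12906573649457423
turn [  0.37604241  -0.08856221 -73.01294801]
```

View pics/s12.png

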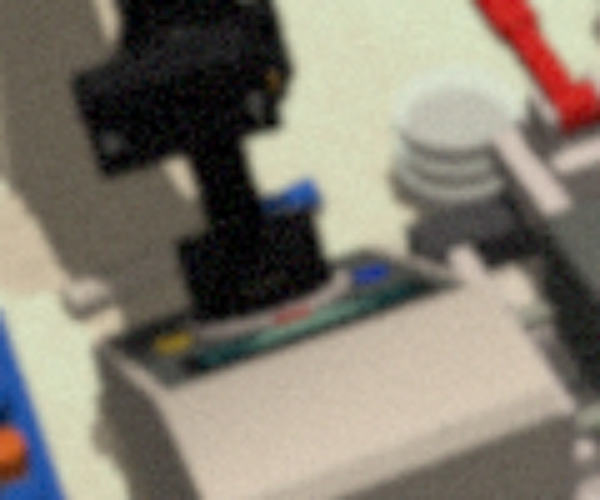

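Request:
play_rows --series '[0,0,0,0,0,0,-1,0,0,0,-0.002,0,0,-1,0,0,0,-0.004,0,0,-1,0,0,0,-0.006,0,0,-1,0,0,0,-0.008,0,0,-1,0,0,0,-0.01,0,0,-1,0,0,0,-0.01,0,0,-1]'

```text
time: 16.12
position: [0.5386, -0.119, 0.0903]
tool_rot: [2.173, 1.593, 0.669]
ft_force: [1.9, -0.4, 1.9]
grip_width: 0.159
```

```bash
python3 k.py s13
```

```text
t 16.12 pump [ -69.8 -140.5   90.3] z-> [ 0.57   0.003 -0.822] y-> [ 0.79  -0.276  0.547] F [ 1.9 -0.4  1.9] M [-0.5   0.31 -0.29] w 0.159 q [ 0.36 -0.11 -0.1   2.36 -0.46  0.33  0.35]
along n: F 0.43539143258031704 pos -1.1915514896067494 Mn 0.04801561288529747
turn [  0.33926334  -0.0932429  -73.99039422]
```

Request:
play_rows --series '[50,0,0,0,0,0,0,50,0,0,0,0,0,0,50,0,0,0,0,0,0,50,0,0,0,0,0,0,50,0,0,-0.01,0,0,0,50,0,0,-0.025,0,0,0,50,0,0,-0.045,0,0,0,50,0,0,-0.065,0,0,0,50,0,0,-0.065,0,0,0]'

```text
time: 16.92
position: [0.501, -0.118, 0.1458]
tool_rot: [2.172, 1.594, 0.67]
ft_force: [0.6, -0.3, -0.2]
grip_width: 0.495
```

```bash
python3 k.py s14
```

```text
t 16.92 pump [-107.4 -140.4  145.8] z-> [ 0.571  0.004 -0.821] y-> [ 0.79  -0.275  0.548] F [ 0.6 -0.3 -0.2] M [-0.09  0.69  0.02] w 0.495 q [ 0.41 -0.3  -0.11  2.37 -0.4   0.51  0.29]
along n: F -0.5537957618774099 pos 65.78224966358886 Mn 0.07993643880746787
turn [ 3.18425650e-01 -2.29437624e-02 -7.40403332e+01]
```

View pics/s14.png

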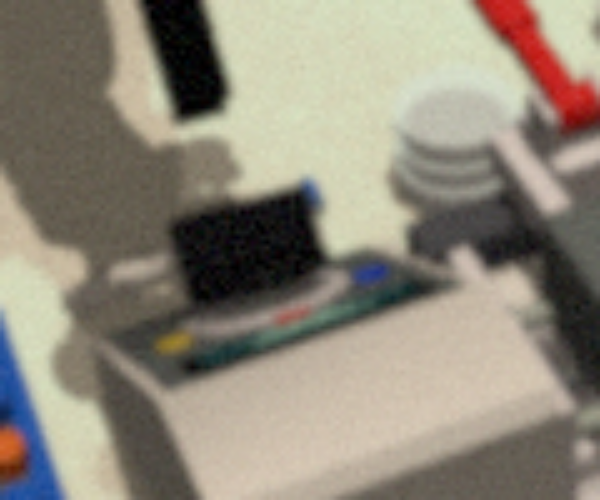

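```bash
python3 - <<'E'
from h import *
d=get_image("top"); cv2.imwrite("pics/t15.png",cv2.resize(d["frame"][120:330,190:480,::-1],None,fx=2.7,fy=2.7,interpolation=cv2.INTER_CUBIC))
E
```

```text
(no output)
```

View pics/t15.png

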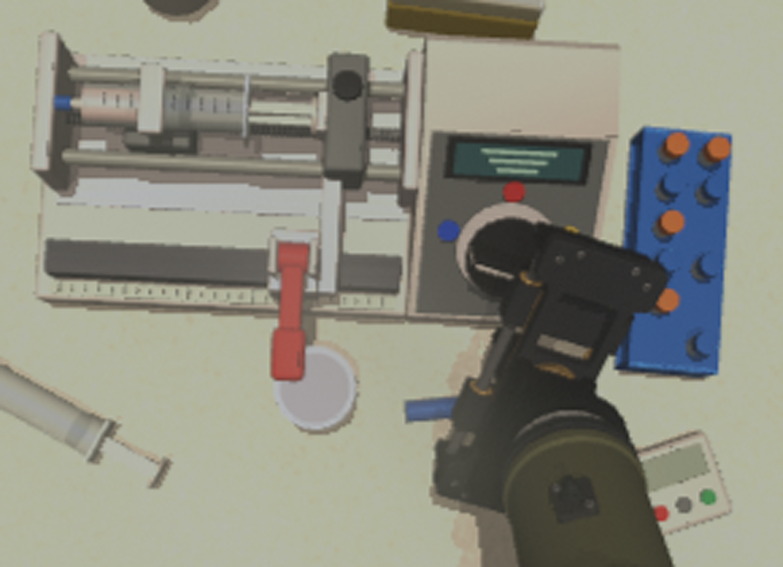

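```bash
python3 - <<'E'
from h import *
go((-107,-230,240))
E
```

```text
t 17.02 pump [-107.5 -139.9  143.3] z-> [ 0.569  0.005 -0.823] y-> [ 0.792 -0.275  0.545] F [0.3 0.2 0.5] M [-0.1   0.7  -0.01] w 0.498 q [ 0.41 -0.29 -0.11  2.37 -0.4   0.5   0.29]
shift [-0.071   0.0779 -0.0797] turn [0. 0. 0.]
```

Request:
play_rows --series '[50,0.005,0.017,-0.026,0,0,0,50,0.01,0.035,-0.053,0,0,0,50,0.015,0.053,-0.08,0,0,0,50,-0.02,0.062,-0.08,0,0,0,50,-0.05,0.07,-0.08,0,0,0,50,-0.071,0.078,-0.08,0,0,0,50,-0.071,0.078,-0.08,0,0,0,50,-0.071,0.078,-0.08,0,0,0]'

```text
time: 17.68
position: [0.4985, -0.2103, 0.2392]
tool_rot: [2.179, 1.591, 0.667]
ft_force: [0.3, 0.8, 0.2]
grip_width: 0.498
```

```bash
python3 - <<'E'
from h import *
st()
T=get_image("top"); cv2.imwrite("pics/t16.png",cv2.resize(T["frame"][120:330,190:480,::-1],None,fx=2.7,fy=2.7,interpolation=cv2.INTER_CUBIC))
S=get_image("scene");x,y=225,210; cv2.imwrite("pics/s16.png",cv2.resize(cv2.convertScaleAbs(S["frame"][y:y+100,x:x+130,::-1],alpha=1.5),None,fx=6,fy=6,interpolation=cv2.INTER_CUBIC))
n=np.array([-np.sin(np.radians(35)),0,np.cos(np.radians(35))]);u=np.array([np.cos(np.radians(35)),0,np.sin(np.radians(35))])
ax=np.array([-56.5,-140.5,69])
for off in (49,40):
  for ang in (1.28,):
    dr=np.cos(ang)*u+np.sin(ang)*np.array([0,1,0])
    for k in(31,-31):
        q=ax+off*n+k*dr; print(off,k,"top",np.round((proj(T,p2w(q))[0]-[190,120])*2.7),"scene",np.round((proj(S,p2w(q))[0]-[x,y])*6))
for deg in (4,12):
    q=[-75-90*np.cos(np.radians(deg)),18,107.5+90*np.sin(np.radians(deg))]; print("lever",deg,np.round((proj(T,p2w(q))[0]-[190,120])*2.7),np.round((proj(S,p2w(q))[0]-[x,y])*6))
E
```

```text
t 17.68 pump [-107.4 -232.8  239.2] z-> [ 0.567  0.004 -0.824] y-> [ 0.791 -0.279  0.544] F [0.3 0.8 0.2] M [-0.01  0.73 -0.07] w 0.498 q [ 0.56 -0.29 -0.02  2.17 -0.43  0.77  0.47]
49 31 top [473. 266.] scene [266. 278.]
49 -31 top [553. 291.] scene [100. 325.]
40 31 top [472. 260.] scene [273. 301.]
40 -31 top [551. 286.] scene [107. 349.]
lever 4 [288. 380.] [486.  47.]
lever 12 [287. 376.] [487.  24.]
```

View pics/t16.png

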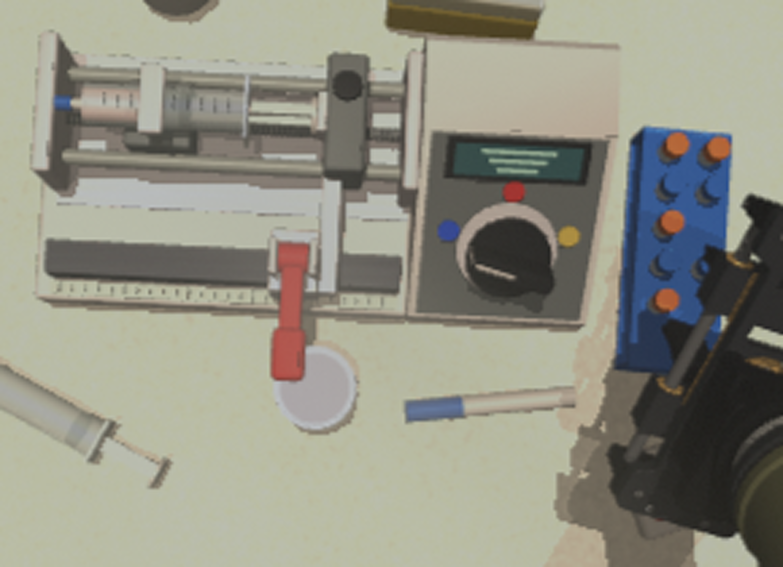

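View pics/s16.png

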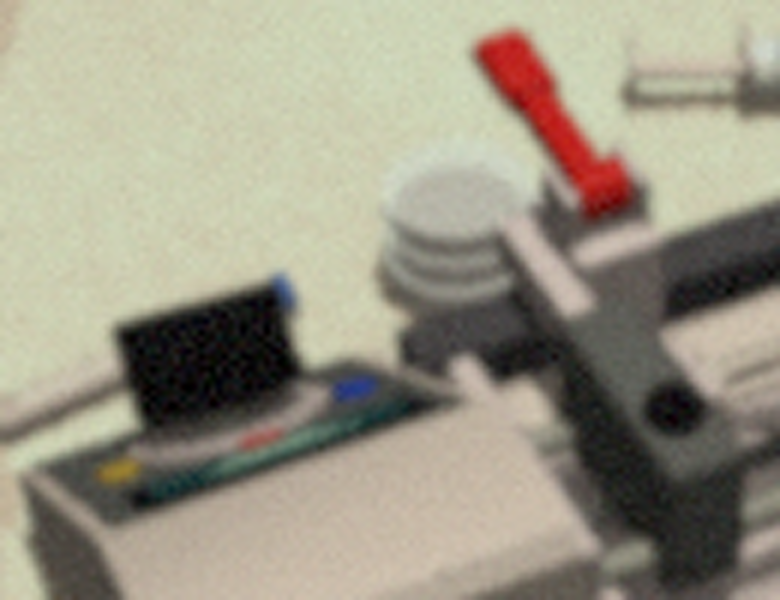

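```bash
python3 - <<'E'
from h import *
a=load("top7.npz")["frame"]; b=get_image("top")["frame"]
out=[]
for f in(a,b):
    out.append(cv2.resize(f[195:240,350:405,::-1],None,fx=7,fy=7,interpolation=cv2.INTER_CUBIC))
    g=f[:,:,:].mean(2)
    for c in (372,388): print(c,np.round(g[196:216,c]).astype(int).tolist())
    for r in (213,216): print(r,np.round(g[r,356:402]).astype(int).tolist())
cv2.imwrite("pics/cmp.png",np.hstack(out))
E
```

```text
372 [143, 160, 162, 160, 163, 139, 72, 48, 46, 46, 45, 47, 46, 47, 46, 45, 46, 46, 47, 46]
388 [89, 102, 154, 159, 158, 161, 151, 98, 51, 44, 45, 45, 43, 43, 44, 44, 43, 45, 43, 44]
213 [91, 92, 87, 147, 159, 159, 105, 56, 48, 49, 48, 48, 47, 48, 47, 47, 46, 46, 46, 44, 42, 40, 44, 46, 86, 150, 101, 50, 43, 45, 44, 44, 45, 44, 44, 44, 42, 40, 113, 152, 110, 89, 89, 89, 89, 89]
216 [92, 93, 92, 130, 156, 161, 103, 55, 48, 49, 48, 48, 48, 46, 48, 48, 47, 46, 46, 42, 41, 43, 45, 46, 118, 129, 76, 44, 43, 44, 45, 44, 44, 43, 42, 44, 41, 41, 114, 112, 93, 89, 89, 89, 89, 89]
372 [140, 157, 158, 156, 158, 157, 83, 49, 46, 45, 45, 46, 45, 46, 46, 46, 45, 44, 45, 45]
388 [87, 99, 150, 155, 154, 156, 147, 96, 51, 44, 44, 44, 43, 43, 44, 45, 43, 43, 44, 45]
213 [90, 90, 85, 144, 156, 156, 115, 73, 80, 58, 46, 46, 45, 46, 45, 44, 44, 45, 44, 44, 44, 44, 46, 44, 45, 44, 44, 45, 45, 45, 44, 44, 43, 45, 44, 44, 44, 43, 115, 149, 109, 87, 87, 87, 87, 87]
216 [91, 90, 90, 128, 153, 157, 101, 54, 75, 78, 57, 48, 49, 48, 49, 48, 47, 45, 45, 45, 45, 44, 43, 44, 43, 43, 43, 44, 43, 41, 43, 42, 42, 43, 43, 44, 44, 43, 112, 111, 93, 87, 87, 87, 87, 87]
```

View pics/cmp.png

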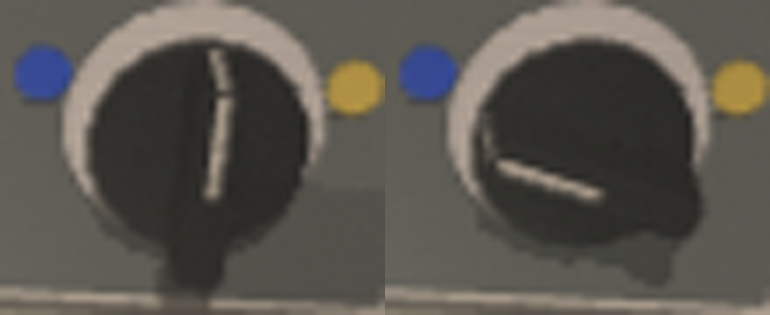

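```bash
python3 -c "
from bench import *
print(close_job())"
```

```text
the job is handed in; nothing more can be done
None
```

I did all three steps in order and handed the job in at about 18 s of the 56 s. The hand-in reports no verdict, so the results below are from my own last checks.

- **End stop:** I gripped the lever end and drew the stop about 72 mm along its rail until it met the tab solidly. The force rose to 10 N with almost no further movement. The last top picture shows the stop against the tab.
- **Cam lever:** I swung it over to the front until it stopped, pressing with 15 N and then 28 N. The lever tip lies within about 2 pixels of where a fully thrown lever should appear.
- **Selector knob:** I pressed it to the bottom, turned it 74° (1.29 rad) anticlockwise and let it rise while still gripped. It came up 9 mm and the force fell to about zero. The pointer matches its predicted place at the blue dot. The skirt edge sits within a fraction of a pixel of where it was before pressing, so the knob is fully up. It was never turned towards yellow.
- **Bystanders and arm:** The bystanders in the last pictures look undisturbed; I judged this by eye. The arm stands clear and touches nothing.

Three readings were less clean:
- **Knob press:** it briefly reached about 36 N through the fingertips, more than needed, before I backed off.
- **Knob bar in the scene camera:** the bar appeared 1–3 pixels off its predicted position, both before and after turning. The top camera agreed, so I trusted that one.
- **Stop travel:** it slid 72 mm against an estimated 74 mm, which is within my measuring error. I relied on the solid contact rather than the distance.

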